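Pin the sweet tray to its bracket with the tapered drift

TASK

Push the sweet tray gently (never over 40 N) back by its red bar until it stops in the steel bracket, then take the orange-handled tapered drift from its wooden holder and push it down through the bracket's hole and the tray's brass tongue, so that the taper pulls the tray into line, until its collar is fully home on the square brass stop nut on top of the bracket. Press it home with a steady push of about 20 N for a second, but never load the nut with more than 30 N; leave the drift in place and do not disturb the other goods.

Things in the scene. Friction and masses are not known exactly. Their poses are not given: they have to be found in the camera images.
- carriage (a joint): how far the sweet tray is pulled out towards the robot, m: 0 = pushed in to its rubber-cushioned stop, 0.025 to 0.055 at the start. It slides stiffly (about 4 N, no spring). Besides, the tray has side play of up to 8 mm either way on its runners, with about 6 N of friction and no spring, and starts 4 to 6.5 mm out of line towards +y of bracket_hole's frame
- tray_bar (a point): middle of the tray's red push bar: a level round bar 14 mm thick and 110 mm long along this frame's y, 105 mm above the table, standing 15 mm off the front of the tray on two stalks. Frame x = the direction in which the tray is pushed in. The tray (110 by 140 mm, small lidded boxes in it up to 97 mm above the table) lies beyond the bar, on a wooden plinth 130 mm wide whose front face is level with the bar when the tray is in; keep fingertips above 65 mm here
- tray_eye (a point): top of the hole in the tray's brass tongue (8 mm thick, 36 mm wide, top face 78 mm above the table; hole 21.5 mm across). The tongue slides under the bracket plate; with the tray in, the hole lies below the bracket's hole except for the side play. Frame x = push-in direction
- bracket_hole (a point): centre of the mouth of the hole in the fixed steel bracket's plate, on its top face, 100 mm above the table; plate 60 by 90 mm, 8 mm thick, hole 21.5 mm across, vertical. Frame x = the direction in which the tray is pushed in, z up. Nothing obstructs for 94 mm below the plate's top.
- nut_base (a point): the square brass stop nut (36 by 36 mm, hole 27 mm across) on the plate round the hole, where the drift's collar must come to rest. This point is at its foot, level with the plate's top; the nut's top stands 4 to 18 mm higher, another height each time, held fast and not reported: feel for it. Wedging the tray into line takes up to about 15 N of downward push; on the nut the drift stops dead
- drift: the steel drift, 180 g, which stands upright, tip down, in the holder. Origin at the centre of the underside of its collar, z up along its axis. Below the collar (36 mm across, 6 mm thick): a straight shank 20 mm across for 50 mm, then a taper over 45 mm to a tip 5 mm across, 95 mm below the origin. Above the collar: an orange round handle 26 mm across and 52 mm high, ending 58 mm above the origin
- drift_grip (a point): centre of the drift's orange handle, half-way up, 32 mm above the underside of the collar
- holder_top (a point): centre of the top face of the drift's fixed wooden holder, a block 56 by 56 mm and 100 mm high with a through hole 24 mm across; the drift's collar rests on it
- jar_red: bystander: amber jar with red lid, 64 mm across, 100 mm high; origin at the centre of its underside
- jar_gold: bystander: clear jar with brass lid, 60 mm across, 90 mm high; origin at the centre of its underside
- tin: bystander: steel tin, 70 mm across, 80 mm high; origin at the centre of its underside
- tub_pink: bystander: lidded tub of pink sweets, 106 by 81 by 42 mm; origin at the centre of its underside
- tub_cream: bystander: lidded tub of cream sweets, 106 by 81 by 42 mm; origin at the centre of its underside
- kraft_box: bystander: cardboard box, 100 by 65 by 50 mm; origin at the centre of its underside
- scoop: bystander: wooden spoon 190 mm long; origin at the centre of its underside
Mind the look-alikes: they are no part of the job. What is shaped like the drift but green or purple is not meant.

How it is judged:
By the outcome, as a careful person would: the job done as asked, in the order asked, and still so for the second after the job is handed in, with the robot touching nothing.
It also fails if it takes over 64 s, if anything falls off the work surface, if the arm or the gripper's body presses on something with over 40 N, if the wrist force passes 120 N, or if a joint passes its speed limit or range.

ROBOT

A 7-joint arm with a two-finger parallel gripper is mounted at the origin on the work surface. World frame = base frame: x ahead of the robot, y to its left, z up, the work surface at z = 0. Lengths are in m, angles in rad, forces in N, time in s.
With the tool pointing down it reaches from about 0.425 to 0.925 m from the base axis. Payload 6.8 kg.
Tool frame: the origin (TCP) lies midway between the tips of the shut fingers; the grasp point (between the pads) lies 19 mm behind it (bot.pinch_z is the distance from the TCP to the grasp point, in m); x points along the fingers, y is the direction in which the jaws open and shut, and the axes are right-handed (so a half turn about x gives the same grasp; the last joint's range is limited). The gripper opens to 85 mm and grips with 20 to 120 N. Pads are 22 mm wide; open, the fingers measure 114 mm over their backs; the gripper's body (76 mm by 85 mm) begins 54 mm behind the grasp point. The pads swing forward as they close: fully open they stand 13 mm farther back than shut.
Start: joints at [1.157, 0.477, 0.022, 1.555, -0.011, 1.109, -0.083], TCP at [0.203, -0.644, 0.231] pointing down, gripper open.
Joint ranges: [-2.96, 2.96], [-0.34, 2.1], [-1.41, 1.46], [0.24, 2.44], [-1.37, 4.51], [0.17, 1.92], [-2.96, 2.96]. Speed limits (rad/s): [2.39, 2.39, 3.14, 3.14, 3.14, 3.14, 3.14].

INTERFACE

Orientations are given as a unit quaternion [w, x, y, z].
In Python, from station import bot gives the robot as it stands. The module is installed in compiled form; this text tells all that it offers.
- The arm moves only by the tool step_arm, never from a script. Its argument "plan" is a list of rows, each a list of 6 numbers: the shift along the tool's x, y, z in units of 40 mm (1.0 is 40 mm), then the turn, a rotation vector about the tool's x, y, z in units of 360 degrees (1.0 is 360 degrees). In form: [[dx, dy, dz, ax, ay, az], ...]. A call has 1 to 8 rows; each row shifts and turns the commanded pose from where the row before left it, along the tool's axes as they then stand; what a row does not reach is not made up. A row lasts 1/8 s, in which the tool goes at most 62.5 mm and 10.7 degrees, less where a joint would pass 70% of its speed; a pose out of reach is approached as far as the arm can. A call with a number of a shift or a turn outside -1 to 1 is refused whole. A call with a gripper value outside its range is refused whole. "fingers" is the closure, from -1 (fully open) to 1 (shut), set as the call begins (left out, the last holds). The fingers move at their own pace and stop on an object; "force" is the grip in N (left out, the last holds). Time passes only in rows, so rows that do not move let the fingers close. It gives the time, the measured TCP pose, the force and the opening at its end, in the units of the state.
- bot.get_obs(): the state, without advancing time (a new reading comes with each control period).
- bot.read_camera(name): name is "scene" or "top" or "wrist"; returns (picture, depth): 420x560x3 uint8, red, green, blue; 420x560 float32, m along the optical axis (not along the pixel's ray), 0 where there is no reading.
- bot.camera_model(name): a dict with "mtx" (3x3 intrinsics, pixels), "k1" (the pictures are not rectified: a ray, as slopes to the right and down, at radius r is drawn at 1 + k1 r^2 times it, then the intrinsics apply), "origin" and "rotation" of the camera in the world; the wrist camera has in their place "T_tool_cam" (4x4, takes a point from camera to tool coordinates, whose origin is the TCP and whose axes are the tool frame's). Camera axes: x right, y up, looking along -z (the intrinsics and any distortion apply to the point x, -y, -z); pixel columns grow to the right and rows downward; lengths in m; the calibration is good to about 2 mm. A picture is of the moment at which its call begins: read the wrist's pose just before it. camera_model takes no time and is no camera call.
- bot.hand_in(): hands the job in, once; it reports no verdict.
The state is a dict: "t": time; "q": joint angles; "joint_vel": joint speeds; "joint_torque": joint torques, N m; "eef_pos": TCP position; "tool_rot": TCP orientation; "contact_force": force on the tool from outside, world axes, zero at the start; "torque": the same for the moment, N m; "gripper_width": opening from 0.0 (shut) to 1.0 (fully open).
Only numpy, scipy, OpenCV 4.12 (cv2) and the standard library are available. Lean on these libraries where they do the work, as an engineer would, in place of code of your own. Each camera call takes 0.05 s, during which the arm holds its last target.

## Working session

There is one attempt and no reset: what is moved stays moved. The work goes in short steps, Python scripts to look and compute and a tool call to move; the robot and the scene stay as the last step left them, time stands still between calls to the robot, and variables do not carry over. Pictures are saved under pics/ and viewed, and the job is handed in when it is done.

Besides the shell and the picture viewer there is one more tool, called after ">>>" as name(argument=value, ...) on one line, values as JSON. step_arm: Moves the arm, as the interface text tells. Shifts and turns lie within -1 to 1; 1 stands for 40 mm of shift or 360 degrees of turn. Its arguments: {"type":"object","properties":{"plan":{"type":"array"},"fingers":{"type":"number"},"force":{"type":"number"}},"required":["plan"]}

```bash
mkdir -p pics; cat > h.py <<'E'
import numpy as np,cv2
from station import bot
from scipy.spatial.transform import Rotation as R
def Rq(q): return R.from_quat([q[1],q[2],q[3],q[0]]).as_matrix()
def cam(name,obs=None):
    m=bot.camera_model(name)
    K=np.array(m["mtx"]);k1=m["k1"]
    if name=="wrist":
        T=np.array(m["T_tool_cam"]);Rt=Rq(obs["tool_rot"]);o=Rt@T[:3,3]+np.array(obs["eef_pos"]);Rc=Rt@T[:3,:3]
    else: o=np.array(m["origin"]);Rc=np.array(m["rotation"])
    return K,k1,o,Rc
def ray(c,u,v):
    K,k1,o,Rc=c
    p=cv2.undistortPoints(np.array([[[u,v]]],float),K,np.array([k1,0,0,0,0.]))[0,0]
    # model is x*(1+k1 r^2): same as opencv
    return o,Rc@np.array([p[0],-p[1],-1])
def plane(c,u,v,z):
    o,d=ray(c,u,v); return o+d*(z-o[2])/d[2]
def dep(c,u,v,D):
    o,d=ray(c,u,v); return o+d*D
def proj(c,P):
    K,k1,o,Rc=c
    p=Rc.T@(np.array(P)-o); x,y=p[0]/-p[2],-p[1]/-p[2]; s=1+k1*(x*x+y*y)
    return K[0,0]*x*s+K[0,2],K[1,1]*y*s+K[1,2]
def snap(name,fn):
    obs=bot.get_obs(); im,D=bot.read_camera(name)
    cv2.imwrite(f"pics/{fn}.png",im[:,:,::-1]); np.savez(f"pics/{fn}.npz",im=im,D=D,obs=np.array(obs,dtype=object))
    return im,D,obs
def load(fn):
    z=np.load(f"pics/{fn}.npz",allow_pickle=True); return z["im"],z["D"],z["obs"].item()
E
python3 - <<'E'
from h import *
o=bot.get_obs();print({k:np.round(v,3) for k,v in o.items()},bot.pinch_z)
for n in("scene","top","wrist"): snap(n,n+"0"); print(n,bot.camera_model(n))
E
```

```text
{'t': np.float64(0.0), 'q': array([ 1.157,  0.478,  0.022,  1.556, -0.012,  1.109, -0.083]), 'joint_vel': array([-0.002,  0.001, -0.002,  0.   ,  0.001, -0.001, -0.   ]), 'joint_torque': array([ 1.0000e-03, -5.9645e+01,  1.6080e+00, -2.8120e+01,  1.2000e-02,
        9.0000e-03,  0.0000e+00]), 'eef_pos': array([ 0.203, -0.643,  0.23 ]), 'tool_rot': array([-0.107, -0.699, -0.108,  0.699]), 'contact_force': array([ 0.296,  0.319, -0.195]), 'torque': array([0.018, 0.013, 0.054]), 'gripper_width': np.float64(0.997)} 0.0187
scene {'mtx': array([[443.57353525,   0.        , 283.02344197],
       [  0.        , 443.57353525, 214.66610823],
       [  0.        ,   0.        ,   1.        ]]), 'k1': -0.10139383542398489, 'origin': array([1.1453742 , 0.52921662, 0.86913171]), 'rotation': array([0.399078  , 0.16556409, 0.35516752, 0.828964  ])}
top {'mtx': array([[413.76520694,   0.        , 274.44558265],
       [  0.        , 413.76520694, 201.64842205],
       [  0.        ,   0.        ,   1.        ]]), 'k1': -0.11204854950946234, 'origin': array([0.43250503, 0.01895605, 1.45114748]), 'rotation': array([-0.70103457, -0.02696319,  0.02987896,  0.7119907 ])}
wrist {'mtx': array([[355.94631435,   0.        , 276.71992568],
       [  0.        , 355.94631435, 206.70969773],
       [  0.        ,   0.        ,   1.        ]]), 'k1': 0.02796447697748354, 'T_tool_cam': array([[-2.46156351e-04,  2.83807595e-01, -9.58881217e-01,
        -1.43159399e-01],
       [ 9.99999962e-01, -5.02395418e-05, -2.71581819e-04,
         7.70031566e-04],
       [-1.25250736e-04, -9.58881247e-01, -2.83807571e-01,
        -7.28028659e-02],
       [ 0.00000000e+00,  0.00000000e+00,  0.00000000e+00,
         1.00000000e+00]])}
```

```bash
sed -i 's/Rc=np.array(m\["rotation"\])/Rc=Rq(m["rotation"])/' h.py
python3 - <<'E'
from h import *
print(np.round(Rq(bot.get_obs()["tool_rot"]),3))
E
```

```text
[[-0.     0.301 -0.954]
 [ 0.001 -0.954 -0.301]
 [-1.    -0.001  0.   ]]
```

View pics/scene0.png

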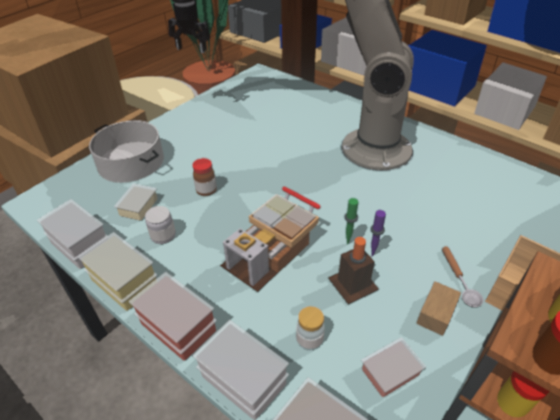

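View pics/top0.png

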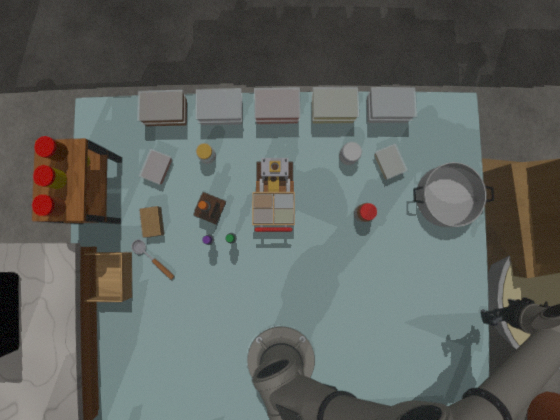

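View pics/wrist0.png

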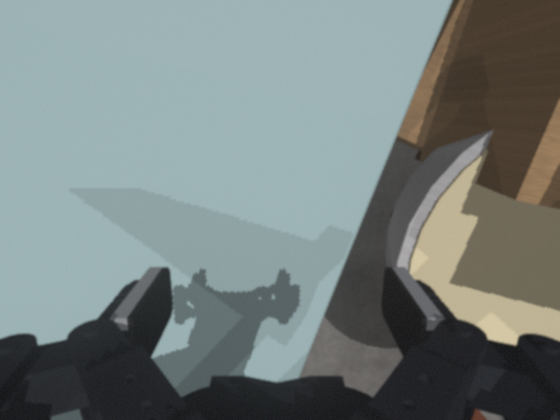

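```bash
python3 - <<'E'
from h import *
im,D,o=load("top0")
c=im[135:255,180:320]; cv2.imwrite("pics/top0z.png",cv2.resize(c,None,fx=5.5,fy=5,interpolation=cv2.INTER_CUBIC)[:,:,::-1])
im2,D2,o=load("scene0")
c=im2[175:305,210:410]; cv2.imwrite("pics/scene0z.png",cv2.resize(c,None,fx=4,fy=4,interpolation=cv2.INTER_CUBIC)[:,:,::-1])
C=cam("top")
for n,(u,v,z) in dict(drift=(203,206,.158),green=(230,238,.15),purple=(208,240,.15),nut=(275,167,.11),bar=(273,230,.105),far=(275,160,.1)).items():
  print(n,np.round(plane(C,u,v,z),3), np.round(dep(C,u,v,D[v,u]),3))
E
```

```text
drift [0.526 0.237 0.158] [0.527 0.238 0.155]
green [0.425 0.154 0.15 ] [0.425 0.154 0.153]
purple [0.42  0.223 0.15 ] [0.42  0.223 0.153]
nut [0.654 0.009 0.11 ] [0.672 0.008 0.005]
bar [0.449 0.019 0.105] [0.449 0.019 0.107]
far [0.679 0.009 0.1  ] [0.679 0.009 0.104]
```

View pics/top0z.png

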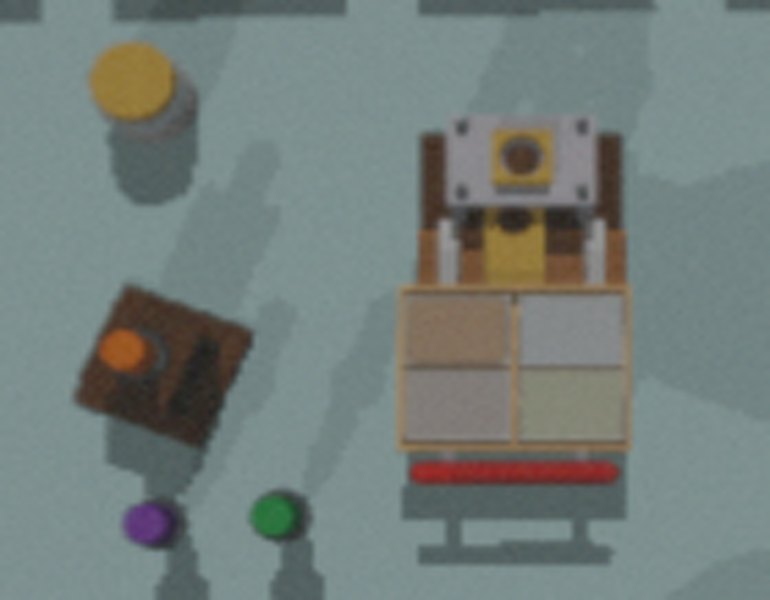

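View pics/scene0z.png

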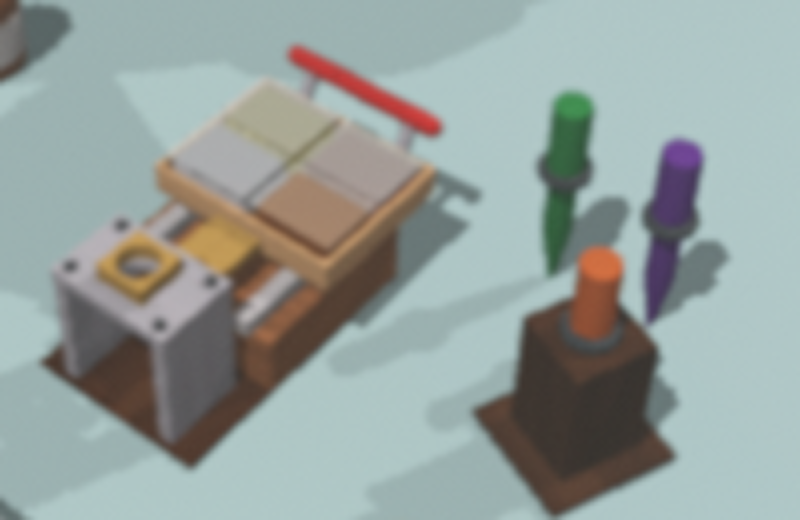

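```bash
cat >> h.py <<'E'
def tgtR(yaw):  # tool x down, tool z at azimuth yaw
    z=np.array([np.cos(yaw),np.sin(yaw),0]);x=np.array([0,0,-1.]);return np.stack([x,np.cross(z,x),z],1)
def plan(ps,yaw,n=None,obs=None,turn=1,smax=0.9):
    """rows from measured/commanded pose to target p, yaw(deg)."""
    obs=obs or bot.get_obs();p=np.array(obs["eef_pos"]);A=Rq(obs["tool_rot"])
    B=tgtR(np.radians(yaw)); rv=R.from_matrix(A.T@B).as_rotvec()
    d=np.array(ps)-p
    n=n or int(np.ceil(max(np.linalg.norm(d)/.04/smax,np.degrees(np.linalg.norm(rv))/10)))
    rows=[]
    for i in range(n):
        Ai=A@R.from_rotvec(rv*i/n).as_matrix()
        rows.append([round(float(v),3)+0 for v in np.r_[Ai.T@(d/n)/.04,rv/n/(2*np.pi)]])
    for i in range(0,n,8): print(rows[i:i+8])
E
python3 - <<'E'
from h import *
im,D,o=load("top0");C=cam("top")
hsv=cv2.cvtColor(im,cv2.COLOR_RGB2HSV)
m=((hsv[...,0]<6)|(hsv[...,0]>174))&(hsv[...,1]>170)&(hsv[...,2]>90)
m=m.astype(np.uint8);m[:, :230]=0;m[:,320:]=0
v,u=np.nonzero(m);P=np.array([plane(C,a,b,.108) for a,b in zip(u,v)])[:,:2]
c=P.mean(0);w,V=np.linalg.eigh(np.cov((P-c).T));print(len(u),c,V[:,1],np.degrees(np.arctan2(V[1,1],V[0,1])),2*np.sqrt(3*w), P.min(0),P.max(0))
plan([.5,-.35,.3],-40)
E
```

```text
85 [0.45217963 0.02355397] [0.01191197 0.99992905] 89.31747819635387 [0.00850601 0.11506577] [ 0.44788843 -0.0364642 ] [0.45592016 0.07697854]
[[-0.133, -0.366, -0.714, -0.026, 0.0, 0.0], [-0.133, -0.244, -0.765, -0.026, 0.0, 0.0], [-0.133, -0.116, -0.794, -0.026, 0.0, 0.0], [-0.133, 0.016, -0.802, -0.026, 0.0, 0.0], [-0.133, 0.147, -0.789, -0.026, 0.0, 0.0], [-0.134, 0.274, -0.754, -0.026, 0.0, 0.0], [-0.134, 0.394, -0.699, -0.026, 0.0, 0.0], [-0.134, 0.503, -0.625, -0.026, 0.0, 0.0]]
[[-0.134, 0.599, -0.534, -0.026, 0.0, 0.0], [-0.134, 0.678, -0.429, -0.026, 0.0, 0.0], [-0.134, 0.739, -0.312, -0.026, 0.0, 0.0], [-0.134, 0.78, -0.187, -0.026, 0.0, 0.0], [-0.134, 0.801, -0.057, -0.026, 0.0, 0.0]]
```

>>> step_arm(plan=[[-0.13,-0.37,-0.71,-0.026,0,0],[-0.13,-0.24,-0.77,-0.026,0,0],[-0.13,-0.12,-0.79,-0.026,0,0],[-0.13,0.02,-0.8,-0.026,0,0],[-0.13,0.15,-0.79,-0.026,0,0],[-0.13,0.27,-0.75,-0.026,0,0],[-0.13,0.39,-0.7,-0.026,0,0],[-0.13,0.5,-0.63,-0.026,0,0]], fingers=1)

```text
t: 1.15
eef_pos: [0.3866, -0.4629, 0.2728]
tool_rot: [0.511, 0.488, 0.512, -0.488]
contact_force: [-0.0, -0.7, -0.4]
gripper_width: -0.002
```

```bash
python3 - <<'E'
from h import *
o=bot.get_obs();print(o['t'],o['eef_pos'],np.round(o['q'],2));plan([.56,-.02,.3],0)
E
```

```text
1.15 [ 0.38657789 -0.46293053  0.27279514] [ 1.02  0.34 -0.32  1.67  0.12  1.15  0.72]
[[-0.048, 0.347, -0.775, -0.017, 0.0, 0.0], [-0.048, 0.429, -0.733, -0.017, 0.0, 0.0], [-0.049, 0.506, -0.682, -0.017, 0.0, 0.0], [-0.049, 0.577, -0.623, -0.017, 0.0, 0.0], [-0.049, 0.641, -0.557, -0.017, 0.0, 0.0], [-0.049, 0.698, -0.484, -0.017, 0.0, 0.0], [-0.049, 0.746, -0.405, -0.017, 0.0, 0.0], [-0.049, 0.786, -0.322, -0.017, 0.0, 0.0]]
[[-0.049, 0.816, -0.235, -0.017, 0.0, 0.0], [-0.049, 0.837, -0.145, -0.017, 0.0, 0.0], [-0.049, 0.848, -0.053, -0.017, 0.0, 0.0], [-0.049, 0.848, 0.04, -0.017, 0.0, 0.0], [-0.049, 0.839, 0.132, -0.017, 0.0, 0.0], [-0.049, 0.82, 0.222, -0.017, 0.0, 0.0]]
```

>>> step_arm(plan=[[-0.05,0.35,-0.78,-0.017,0,0],[-0.05,0.43,-0.73,-0.017,0,0],[-0.05,0.51,-0.68,-0.017,0,0],[-0.05,0.58,-0.62,-0.017,0,0],[-0.05,0.64,-0.56,-0.017,0,0],[-0.05,0.7,-0.48,-0.017,0,0],[-0.05,0.75,-0.41,-0.017,0,0],[-0.05,0.79,-0.32,-0.017,0,0]])

```text
t: 2.15
eef_pos: [0.4896, -0.2102, 0.289]
tool_rot: [0.668, 0.232, 0.668, -0.232]
contact_force: [0.5, -0.4, 0.2]
gripper_width: -0.003
```

>>> step_arm(plan=[[-0.05,0.82,-0.24,-0.017,0,0],[-0.05,0.84,-0.15,-0.017,0,0],[-0.05,0.85,-0.05,-0.017,0,0],[-0.05,0.85,0.04,-0.017,0,0],[-0.05,0.84,0.13,-0.017,0,0],[-0.05,0.82,0.22,-0.017,0,0],[0,0,0,0,0,0]])

```text
t: 3.02
eef_pos: [0.569, -0.0188, 0.3012]
tool_rot: [0.707, 0.01, 0.707, -0.008]
contact_force: [0.3, 0.1, -0.8]
gripper_width: -0.001
```

```bash
python3 - <<'E'
from h import *
o=bot.get_obs();print(o['t'],o['eef_pos'],np.round(o['q'],2),np.round(Rq(o['tool_rot']),3)); snap("wrist","w1")
E
```

```text
3.025 [ 0.56897178 -0.01881235  0.3012179 ] [ 0.55  0.34 -0.79  1.69  0.25  1.22  1.25] [[ 0.001  0.025  1.   ]
 [ 0.002  1.    -0.025]
 [-1.     0.002  0.001]]
```

View pics/w1.png

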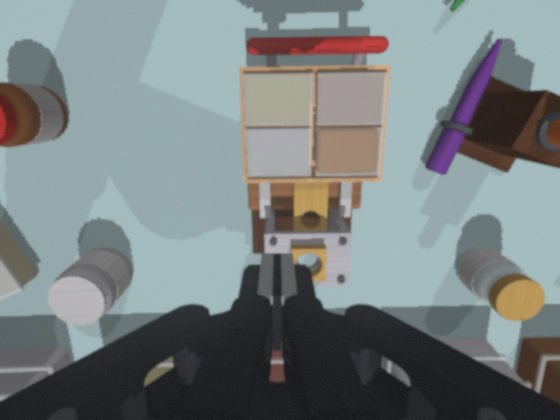

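```bash
python3 - <<'E'
from h import *
im,D,o=load("w1");C=cam("wrist",o)
c=im[20:300,230:400]; cv2.imwrite("pics/w1z.png",cv2.resize(im[170:300,230:390],None,fx=4.5,fy=4.5,interpolation=cv2.INTER_CUBIC)[:,:,::-1])
hsv=cv2.cvtColor(im,cv2.COLOR_RGB2HSV)
m=((hsv[...,0]<6)|(hsv[...,0]>174))&(hsv[...,1]>150)&(hsv[...,2]>90);m[:, :220]=0;m[:,420:]=0;m[100:]=0
v,u=np.nonzero(m);P=np.array([plane(C,a,b,.107) for a,b in zip(u,v)])[:,:2]
c=P.mean(0);w,V=np.linalg.eigh(np.cov((P-c).T));print(len(u),c,np.degrees(np.arctan2(V[1,1],V[0,1])),P.min(0),P.max(0))
# gold nut
m=(hsv[...,0]>12)&(hsv[...,0]<28)&(hsv[...,1]>140)&(hsv[...,2]>110)
m=m.astype(np.uint8); n,l,s,ce=cv2.connectedComponentsWithStats(m)
for i in range(1,n):
  if s[i,4]>60: print(s[i],np.round(ce[i],1),np.round(dep(C,*ce[i],D[int(ce[i][1]),int(ce[i][0])]),3))
for (u,v) in [(271,240),(343,240),(343,279),(300,240),(296,252),(325,270),(309,265),(311,219),(325,200)]: print(u,v,np.round(dep(C,u,v,D[v,u]),4))
E
```

```text
1124 [0.45360159 0.04179701] 91.345207343726 [ 0.44731243 -0.04022291] [0.45905019 0.07848362]
271 240 [ 0.6342 -0.0264  0.104 ]
343 240 [0.6363 0.0475 0.1034]
343 279 [0.6814 0.0489 0.1023]
300 240 [0.6359 0.0035 0.1016]
296 252 [ 0.6446 -0.0013  0.1121]
325 270 [0.6644 0.028  0.1141]
309 265 [ 7.143e-01  2.190e-02 -4.000e-04]
311 219 [0.6458 0.0239 0.006 ]
325 200 [0.6002 0.0319 0.0783]
```

View pics/w1z.png

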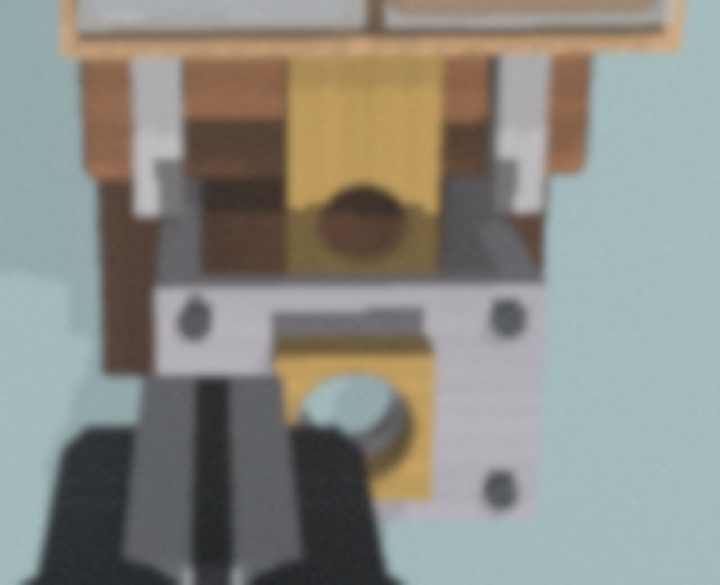

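```bash
python3 - <<'E'
from h import *
im,D,o=load("w1");C=cam("wrist",o)
hsv=cv2.cvtColor(im,cv2.COLOR_RGB2HSV)
m=(((hsv[...,0]<6)|(hsv[...,0]>174))&(hsv[...,1]>150)&(hsv[...,2]>90)).astype(np.uint8)
n,l,s,ce=cv2.connectedComponentsWithStats(m)
for i in range(1,n):
  if s[i,4]>150: 
    print(s[i]); v,u=np.nonzero(l==i);P=np.array([plane(C,a,b,.107) for a,b in zip(u,v)])[:,:2]
    c=P.mean(0);w,V=np.linalg.eigh(np.cov((P-c).T));print(len(u),c,np.degrees(np.arctan2(V[1,1],V[0,1])),P.min(0),P.max(0))
plan([.42,.017,.20],0)
E
```

```text
[ 290   37   97   16 1088]
1088 [0.45356428 0.04427303] 91.49618546750199 [ 0.44731243 -0.00459207] [0.45905019 0.07848362]
[  0 104  17  40 389]
389 [ 0.5152138  -0.26454458] 168.60796111084144 [ 0.49569697 -0.27323559] [ 0.53000867 -0.25485574]
[[0.42, 0.14, -0.623, -0.001, 0.0, 0.0], [0.42, 0.144, -0.623, -0.001, 0.0, 0.0], [0.42, 0.147, -0.622, -0.001, 0.0, 0.0], [0.42, 0.15, -0.621, -0.001, 0.0, 0.0], [0.42, 0.153, -0.62, -0.001, 0.0, 0.0], [0.42, 0.156, -0.62, -0.001, 0.0, 0.0]]
```

>>> step_arm(plan=[[0.3,0.15,-0.62,-0.001,0,0],[0.4,0.15,-0.62,-0.001,0,0],[0.4,0.15,-0.62,-0.001,0,0],[0.4,0.15,-0.62,-0.001,0,0],[0.4,0.15,-0.62,-0.001,0,0],[0.4,0.15,-0.62,-0.001,0,0],[0,0,0,0,0,0]])

```text
t: 3.95
eef_pos: [0.4178, 0.0144, 0.2079]
tool_rot: [0.706, -0.002, 0.708, 0.001]
contact_force: [0.7, 0.4, -0.5]
gripper_width: 0.0
```

```bash
python3 - <<'E'
from h import *
o=bot.get_obs();print(o['t'],o['eef_pos'],np.round(o['q'],2),np.round(Rq(o['tool_rot']),3)); snap("wrist","w2")
E
```

```text
3.95 [0.41782491 0.01436542 0.20794126] [ 0.62  0.16 -0.86  2.11  0.15  0.93  1.25] [[-0.003 -0.004  1.   ]
 [-0.002  1.     0.004]
 [-1.    -0.002 -0.003]]
```

View pics/w2.png

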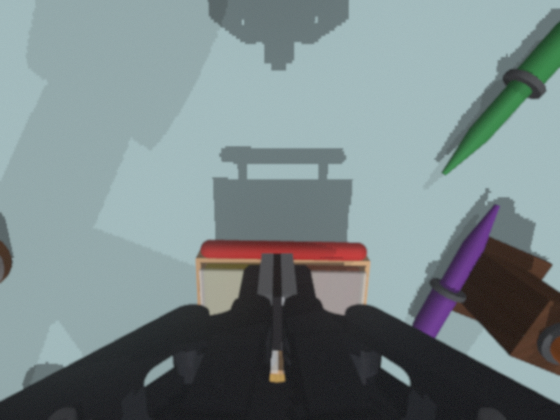

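>>> step_arm(plan=[[0.6,0,0,0,0,0],[0.6,0,0,0,0,0],[0.6,0,0,0,0,0],[0,0,0,0,0,0]])

```text
t: 4.5
eef_pos: [0.4204, 0.0149, 0.1363]
tool_rot: [0.706, -0.001, 0.708, 0.001]
contact_force: [-0.1, 1.3, -0.5]
gripper_width: -0.001
```

```bash
python3 - <<'E'
from h import *
im,D,o=snap("wrist","w3");C=cam("wrist",o);print(o['eef_pos'],np.round(o['q'],2))
for z in(0.105,):
  for u in(215,350): 
    for v in (250,): print(proj(C,[.4535,.019,z]))
hsv=cv2.cvtColor(im,cv2.COLOR_RGB2HSV)
m=(((hsv[...,0]<6)|(hsv[...,0]>174))&(hsv[...,1]>130)&(hsv[...,2]>60)).astype(np.uint8)
n,l,s,ce=cv2.connectedComponentsWithStats(m)
for i in range(1,n):
  if s[i,4]>150:
    print(s[i]); v,u=np.nonzero(l==i);P=np.array([dep(C,a,b,D[b,a]) for a,b in zip(u,v)])
    c=P.mean(0);print(c,P.min(0),P.max(0))
E
```

```text
[0.42035086 0.01491665 0.1362721 ] [ 0.54  0.29 -0.82  2.18  0.3   0.78  1.1 ]
(np.float64(284.9523655256269), np.float64(298.7901095549368))
(np.float64(284.9523655256269), np.float64(298.7901095549368))
[ 172  284   68   28 1385]
[ 0.44690723 -0.02187562  0.11348376] [ 0.34881672 -0.04194766  0.10347938] [0.45742082 0.01394387 0.27957189]
[ 314  285   83   29 1724]
[0.44768673 0.05500062 0.1134027 ] [0.34881672 0.01394387 0.08319862] [0.47645842 0.08230823 0.27957189]
```

View pics/w3.png

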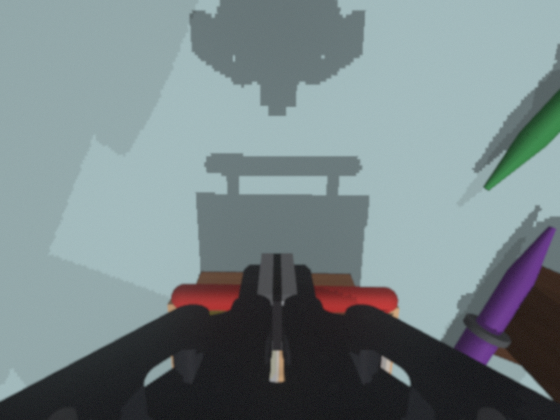

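>>> step_arm(plan=[[0.4,0.05,-0.05,0,0,0],[0.4,0.05,-0.05,0,0,0],[0.4,0,0,0,0,0],[0,0,0,0,0,0],[0,0,0,0,0,0]])

```text
t: 5.18
eef_pos: [0.4173, 0.0193, 0.09]
tool_rot: [0.708, -0.001, 0.706, 0.001]
contact_force: [0.1, 0.3, 0.5]
gripper_width: -0.002
```

>>> step_arm(plan=[[0,0,0.15,0,0,0],[0,0,0.15,0,0,0],[0,0,0.15,0,0,0],[0,0,0.1,0,0,0],[0,0,0.1,0,0,0],[0,0,0.1,0,0,0]])

```text
t: 5.92
eef_pos: [0.4455, 0.0191, 0.0886]
tool_rot: [0.707, -0.002, 0.708, 0.001]
contact_force: [-4.9, -1.1, 2.5]
gripper_width: 0.002
```

```bash
python3 - <<'E'
from h import *
im,D,o=load("w1");C=cam("wrist",o)
# tongue hole: crop coords (362,222)/4.5 + (230,170) center estimate, top z .078
for (u,v) in [(230+322/4.5,170+225/4.5),(230+405/4.5,170+225/4.5),(230+362/4.5,170+185/4.5),(230+362/4.5,170+260/4.5)]: print(plane(C,u,v,.078))
print('nut',[np.round(plane(C,230+a/4.5,170+b/4.5,.113),4) for a,b in [(276,352),(433,352),(432,500),(301,420),(412,420),(357,373),(357,475)]])
print('bolts',[np.round(plane(C,230+a/4.5,170+b/4.5,.102),4) for a,b in [(194,319),(508,319),(500,491)]])
E
```

```text
[0.6221973  0.00674531 0.078     ]
[0.62270759 0.02676559 0.078     ]
[0.61232668 0.01637422 0.078     ]
[0.6314205  0.01641257 0.078     ]
nut [array([ 0.6399, -0.0061,  0.113 ]), array([0.6408, 0.029 , 0.113 ]), array([0.6776, 0.0293, 0.113 ]), array([ 6.567e-01, -6.000e-04,  1.130e-01]), array([0.6574, 0.0245, 0.113 ]), array([0.6455, 0.0121, 0.113 ]), array([0.6708, 0.0121, 0.113 ])]
bolts [array([ 0.636 , -0.0244,  0.102 ]), array([0.6378, 0.0477, 0.102 ]), array([0.6816, 0.0469, 0.102 ])]
```

>>> step_arm(plan=[[0,0,0.1,0,0,0],[0,0,0.1,0,0,0],[0,0,0.1,0,0,0],[0,0,0.1,0,0,0],[0,0,0.05,0,0,0]])

```text
t: 6.55
eef_pos: [0.4642, 0.0189, 0.0887]
tool_rot: [0.707, -0.001, 0.707, 0.001]
contact_force: [-4.6, -3.0, 1.0]
gripper_width: 0.002
```

>>> step_arm(plan=[[0,0,0.05,0,0,0],[0,0,0.05,0,0,0],[0,0,0.04,0,0,0]])

```text
t: 6.92
eef_pos: [0.4696, 0.0189, 0.0887]
tool_rot: [0.707, -0.002, 0.707, 0.001]
contact_force: [-4.6, -2.4, 0.5]
gripper_width: 0.002
```

>>> step_arm(plan=[[0,0,0.04,0,0,0],[0,0,0.03,0,0,0]])

```text
t: 7.18
eef_pos: [0.4705, 0.0189, 0.0885]
tool_rot: [0.706, -0.002, 0.709, 0.001]
contact_force: [-12.3, -2.1, 7.1]
gripper_width: -0.001
```

>>> step_arm(plan=[[0,0,0.03,0,0,0],[0,0,0.02,0,0,0]])

```text
t: 7.42
eef_pos: [0.4705, 0.019, 0.0882]
tool_rot: [0.704, -0.002, 0.71, 0.001]
contact_force: [-15.9, -2.1, 11.1]
gripper_width: -0.001
```

>>> step_arm(plan=[[0,0,0.05,0,0,0],[0,0,0,0,0,0]])

```text
t: 7.68
eef_pos: [0.4706, 0.019, 0.0877]
tool_rot: [0.703, -0.003, 0.711, 0.001]
contact_force: [-21.0, -2.2, 13.5]
gripper_width: 0.001
```

>>> step_arm(plan=[[0,0,-0.5,0,0,0],[0,0,-0.3,0,0,0],[-0.7,0,0,0,0,0],[-1,0,0,0,0,0],[-1,0.2,0,0,0,0],[-1,0.5,0.6,0,0,0],[-1,0.7,0.8,0,0,0],[-0.3,0.7,0.8,0,0,0]])

```text
t: 8.68
eef_pos: [0.5354, 0.1051, 0.2927]
tool_rot: [0.71, -0.001, 0.704, 0.001]
contact_force: [-0.2, 0.0, 0.0]
gripper_width: 0.003
```

```bash
python3 - <<'E'
from h import *
o=bot.get_obs();print(o['t'],o['eef_pos'],o['contact_force'],np.round(o['q'],2)); plan([.55,.105,.31],0)
E
```

```text
8.675 [0.53540409 0.10514747 0.29269682] [-0.20614947  0.03844438  0.02786676] [ 0.4   0.32 -0.88  1.75  0.26  1.19  1.03]
[[-0.43, -0.004, 0.368, 0.0, 0.001, 0.0]]
```

>>> step_arm(plan=[[-0.3,0,0.3,0,0,0],[0,0,0,0,0,0],[0,0,0,0,0,0]])

```text
t: 9.05
eef_pos: [0.5437, 0.1036, 0.3005]
tool_rot: [0.707, -0.001, 0.707, 0.001]
contact_force: [-0.2, 0.3, -0.2]
gripper_width: -0.0
```

```bash
python3 - <<'E'
from h import *
im,D,o=snap("wrist","w4");print(o['eef_pos']); snap("top","top1")
cv2.imwrite("pics/w4z.png",cv2.resize(im[150:330,100:280],None,fx=3.3,fy=3.3,interpolation=cv2.INTER_CUBIC)[:,:,::-1])
E
```

```text
[0.54372438 0.10357606 0.30046358]
```

View pics/w4.png

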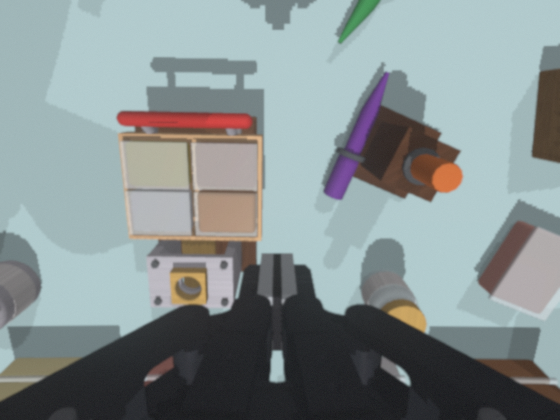

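View pics/w4z.png

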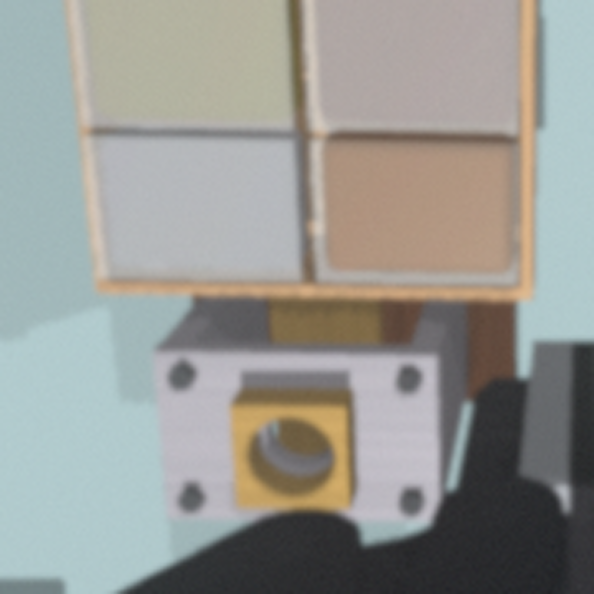

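```bash
python3 - <<'E'
from h import *
im,D,o=load("w4");C=cam("wrist",o)
cv2.imwrite("pics/w4d.png",cv2.resize(im[90:220,310:490],None,fx=4,fy=4,interpolation=cv2.INTER_CUBIC)[:,:,::-1])
f=lambda L,z:[np.round(plane(C,100+a/3.3,150+b/3.3,z),4)[:2] for a,b in L]
B=np.array(f([(182,374),(409,378),(190,497),(412,500)],.101));print('bolts',B,B.mean(0))
N=np.array(f([(233,403),(351,401),(352,507),(240,508)],.113));print('nut',N,N.mean(0))
H=np.array(f([(249,456),(335,456),(292,418),(292,494)],.113));print('hole',H,H.mean(0))
gray=im
hsv=cv2.cvtColor(im,cv2.COLOR_RGB2HSV)
m=((hsv[...,0]>5)&(hsv[...,0]<13)&(hsv[...,1]>190)&(hsv[...,2]>200)).astype(np.uint8)
n,l,s,ce=cv2.connectedComponentsWithStats(m)
for i in range(1,n):
  if s[i,4]>60: print(s[i],ce[i],plane(C,*ce[i],.158),dep(C,*ce[i],D[int(ce[i][1]),int(ce[i][0])]))
E
```

```text
bolts [[ 0.6365 -0.0243]
 [ 0.6378  0.0477]
 [ 0.6807 -0.0257]
 [ 0.6818  0.0471]] [0.6592 0.0112]
nut [[ 0.6405 -0.0051]
 [ 0.6398  0.0314]
 [ 0.677   0.0298]
 [ 0.6773 -0.0057]] [0.65865 0.0126 ]
hole [[ 0.6589 -0.0015]
 [ 0.6588  0.0254]
 [ 0.6457  0.0128]
 [ 0.6723  0.0111]] [0.658925 0.01195 ]
```

View pics/w4d.png

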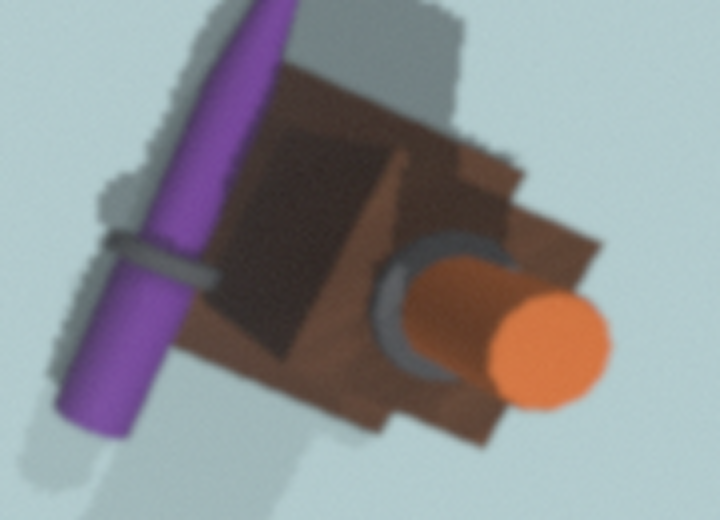

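```bash
python3 - <<'E'
from h import *
im,D,o=load("w4");C=cam("wrist",o)
print(plane(C,447.3,177.5,.158),dep(C,447.3,177.5,D[177,447]))
# handle base/collar centre: collar ring approx centre crop (443,305)
print(plane(C,310+445/4,90+308/4,.106))
plan([.527,.237,.24],0)
E
```

```text
[0.53163957 0.24141327 0.158     ] [0.53141095 0.24088214 0.15909365]
[0.5323765  0.24066374 0.106     ]
[[0.302, 0.669, -0.08, 0.0, 0.0, 0.0], [0.302, 0.669, -0.08, 0.0, 0.0, 0.0], [0.302, 0.669, -0.081, 0.0, 0.0, 0.0], [0.302, 0.669, -0.081, 0.0, 0.0, 0.0], [0.302, 0.669, -0.082, 0.0, 0.0, 0.0]]
```

>>> step_arm(plan=[[0.2,0.6,-0.06,0,0,0],[0.2,0.7,-0.06,0,0,0],[0.2,0.7,-0.06,0,0,0],[0.2,0.7,-0.06,0,0,0],[0.2,0.7,-0.06,0,0,0],[0,0,0,0,0,0],[0,0,0,0,0,0]], fingers=-1)

```text
t: 10.02
eef_pos: [0.5317, 0.2387, 0.2608]
tool_rot: [0.707, -0.002, 0.707, 0.001]
contact_force: [0.0, 0.1, -0.1]
gripper_width: 1.003
```

```bash
python3 - <<'E'
from h import *
im,D,o=snap("wrist","w5");C=cam("wrist",o);print(o['eef_pos'],np.round(o['q'],2),o['contact_force'])
hsv=cv2.cvtColor(im,cv2.COLOR_RGB2HSV)
m=((hsv[...,0]>3)&(hsv[...,0]<14)&(hsv[...,1]>150)&(hsv[...,2]>170)).astype(np.uint8)
n,l,s,ce=cv2.connectedComponentsWithStats(m)
for i in range(1,n):
  if s[i,4]>60: print(s[i],ce[i],plane(C,*ce[i],.158),dep(C,*ce[i],D[int(ce[i][1]),int(ce[i][0])]))
E
```

```text
[0.5316819  0.23869648 0.26079313] [ 0.13  0.43 -0.87  1.7   0.35  1.18  0.74] [ 0.0323037   0.11707306 -0.07828631]
[266 190  32  30 766] [281.72193211 204.52741514] [0.5314829  0.24159156 0.158     ] [0.53104393 0.24156931 0.15950739]
```

View pics/w5.png

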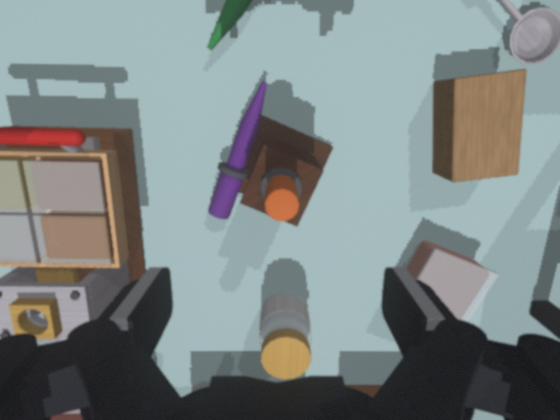

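```bash
python3 - <<'E'
from h import *
im,D,o=load("w5");C=cam("wrist",o)
for u,v in [(262,88),(250,120),(238,155),(232,180),(224,200),(221,210),(218,40)]: print(u,v,dep(C,u,v,D[v,u]),D[v,u])
im,D,o=load("w4");C=cam("wrist",o)
for u,v in [(385,80),(365,125),(345,165),(335,190)]: print(u,v,dep(C,u,v,D[v,u]),D[v,u])
print(proj(cam("top"),[.5313,.2415,.158]),proj(cam("top"),[.42,.223,.15]))
im,D,o=load("top0")
E
```

```text
262 88 [0.4478974  0.22259302 0.0214573 ] 0.3631501
250 120 [0.47911329 0.21033911 0.02890829] 0.36492065
238 155 [0.51512342 0.19690509 0.02766279] 0.3763944
232 180 [0.54148452 0.19004186 0.03047318] 0.38122693
224 200 [0.56318857 0.18092131 0.03243481] 0.38554284
221 210 [0.57466511 0.17714002 0.03199372] 0.38924193
218 40 [0.40382595 0.17991417 0.02114151] 0.35086298
385 80 [0.44999024 0.2230857  0.02123744] 0.39869484
365 125 [0.4982125  0.20268831 0.02972039] 0.4043038
345 165 [0.5437113  0.18267647 0.03066636] 0.41635966
335 190 [0.57396371 0.17268157 0.02996542] 0.42565364
(np.float64(201.7127598088249), np.float64(204.4645912314597)) (np.float64(208.12385624270996), np.float64(239.8861925272484))
```

>>> step_arm(plan=[[0.6,0.07,-0.01,0,0,0],[0.7,0,0,0,0,0],[0.7,0,0,0,0,0],[0.7,0,0,0,0,0],[0.5,0,0,0,0,0],[0.2,0,0,0,0,0],[0,0,0,0,0,0],[0,0,0,0,0,0]])

```text
t: 11.08
eef_pos: [0.5318, 0.243, 0.1259]
tool_rot: [0.708, -0.001, 0.707, 0.002]
contact_force: [-0.1, 0.4, -0.1]
gripper_width: 1.002
```

```bash
python3 - <<'E'
from h import *
im,D,o=snap("wrist","w6");C=cam("wrist",o);print(o['eef_pos'],np.round(o['q'],2),o['contact_force'])
E
```

```text
[0.5317764  0.24295802 0.12589653] [ 0.05  0.57 -0.79  1.83  0.5   0.94  0.62] [-0.12128854  0.38302714 -0.07425408]
```

View pics/w6.png

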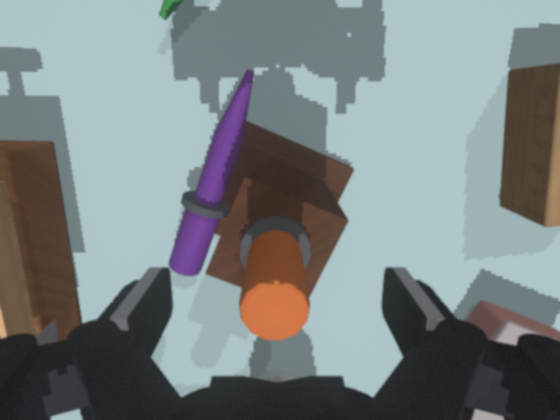

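>>> step_arm(plan=[[0.22,-0.03,0,0,0,0],[0,0,0,0,0,0]])

```text
t: 11.38
eef_pos: [0.5308, 0.2408, 0.1154]
tool_rot: [0.707, -0.002, 0.707, 0.001]
contact_force: [-0.5, 0.0, -0.6]
gripper_width: 1.003
```

```bash
python3 - <<'E'
from h import *
im,D,o=load("w6");C=cam("wrist",o)
print(plane(C,274.5,307,.158),dep(C,274,307,D[307,274]),plane(C,276,245,.106))
E
```

```text
[0.53009191 0.24153054 0.158     ] [0.52988147 0.24135506 0.15833287] [0.52828172 0.2419932  0.106     ]
```

Grip.

>>> step_arm(plan=[[0,0,0,0,0,0],[0,0,0,0,0,0],[0,0,0,0,0,0],[0,0,0,0,0,0],[0,0,0,0,0,0],[0,0,0,0,0,0]], fingers=1, force=90)

```text
t: 12.12
eef_pos: [0.5314, 0.2416, 0.1164]
tool_rot: [0.707, -0.001, 0.707, 0.002]
contact_force: [0.1, 0.5, 3.9]
gripper_width: 0.286
```

>>> step_arm(plan=[[-0.2,0,0,0,0,0],[-0.4,0,0,0,0,0],[-0.6,0,0,0,0,0],[-0.7,0,0,0,0,0],[-0.7,0,0,0,0,0],[-0.7,0,0,0,0,0],[-0.7,0,0,0,0,0],[-0.5,0,0,0,0,0]])

```text
t: 13.12
eef_pos: [0.5312, 0.2417, 0.2982]
tool_rot: [0.708, -0.001, 0.707, 0.002]
contact_force: [-0.1, 0.4, -2.0]
gripper_width: 0.28
```

```bash
python3 - <<'E'
from h import *
o=bot.get_obs();print(o['t'],o['eef_pos'],o['contact_force'],o['torque'],np.round(o['q'],2),np.round(Rq(o['tool_rot']),3)); plan([.659,.012,.29],0,smax=.6)
im,D,o=snap("wrist","w7")
E
```

```text
13.125 [0.53116288 0.24166055 0.29819119] [-0.05961202  0.44070691 -2.02036335] [-0.00503318  0.00784421 -0.02732822] [ 0.14  0.4  -0.89  1.66  0.32  1.24  0.76] [[ 0.001 -0.004  1.   ]
 [ 0.001  1.     0.004]
 [-1.     0.001  0.001]]
[[0.019, -0.523, 0.288, 0.0, 0.0, 0.0], [0.019, -0.523, 0.288, 0.0, 0.0, 0.0], [0.019, -0.523, 0.289, 0.0, 0.0, 0.0], [0.019, -0.523, 0.289, 0.0, 0.0, 0.0], [0.019, -0.523, 0.289, 0.0, 0.0, 0.0], [0.019, -0.523, 0.289, 0.0, 0.0, 0.0], [0.019, -0.523, 0.289, 0.0, 0.0, 0.0], [0.019, -0.522, 0.29, 0.0, 0.0, 0.0]]
[[0.019, -0.522, 0.29, 0.0, 0.0, 0.0], [0.019, -0.522, 0.29, 0.0, 0.0, 0.0], [0.019, -0.522, 0.29, 0.0, 0.0, 0.0]]
```

View pics/w7.png

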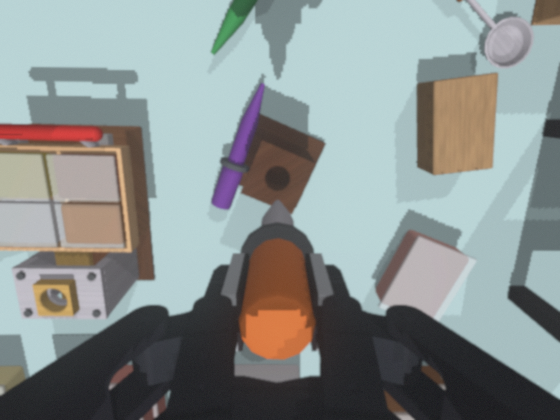

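```bash
python3 - <<'E'
from h import *
im,D,o=load("w7");C=cam("wrist",o)
A=Rq(o['tool_rot']);p=np.array(o['eef_pos'])
for e in(-.002,0,.002): print(e,[np.round(proj(C,p+A@np.array([x,0,e])),1) for x in(-.0416,.0104,.1114)])
cv2.imwrite("pics/w7z.png",cv2.resize(im[190:370,190:370],None,fx=3.3,fy=3.3,interpolation=cv2.INTER_CUBIC)[:,:,::-1])
E
```

```text
-0.002 [array([278.6, 322.1]), array([278. , 255.9]), array([277.5, 198.9])]
0 [array([278.6, 327.4]), array([278. , 259.8]), array([277.5, 201.5])]
0.002 [array([278.6, 332.7]), array([278. , 263.7]), array([277.5, 204.1])]
```

View pics/w7z.png

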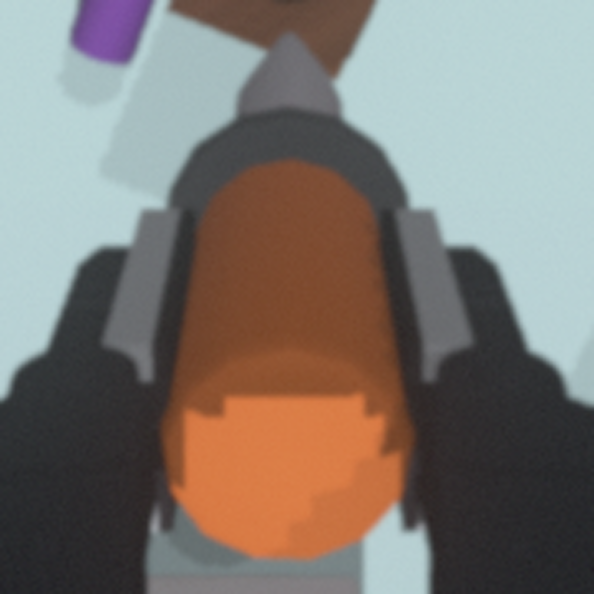

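>>> step_arm(plan=[[0,-0.3,0.15,0,0,0],[0,-0.5,0.3,0,0,0],[0,-0.6,0.35,0,0,0],[0,-0.6,0.35,0,0,0],[0,-0.6,0.35,0,0,0],[0,-0.6,0.35,0,0,0],[0,-0.6,0.35,0,0,0],[0,-0.6,0.35,0,0,0]])

```text
t: 14.18
eef_pos: [0.6338, 0.0633, 0.2941]
tool_rot: [0.706, -0.002, 0.708, 0.001]
contact_force: [-0.1, 0.4, -2.0]
gripper_width: 0.286
```

>>> step_arm(plan=[[0,-0.6,0.35,0,0,0],[0,-0.5,0.2,0,0,0],[0,-0.35,0.1,0,0,0],[0,0,0,0,0,0],[0,0,0,0,0,0]])

```text
t: 14.8
eef_pos: [0.6597, 0.0092, 0.2962]
tool_rot: [0.707, -0.002, 0.707, 0.002]
contact_force: [-0.2, 0.9, -1.0]
gripper_width: 0.282
```

```bash
python3 - <<'E'
from h import *
im,D,o=snap("wrist","w8");print(o['t'],o['eef_pos'],o['contact_force'],np.round(o['q'],2),np.round(Rq(o['tool_rot']),3))
plan([.6585,.012,.285],0)
cv2.imwrite("pics/w8z.png",cv2.resize(im[130:300,190:370],None,fx=3.3,fy=3.3,interpolation=cv2.INTER_CUBIC)[:,:,::-1])
E
```

```text
14.8 [0.65967864 0.009244   0.29623895] [-0.24977543  0.90552406 -0.95486225] [ 0.43  0.52 -0.8   1.48  0.37  1.31  1.18] [[-0.    -0.006  1.   ]
 [ 0.001  1.     0.006]
 [-1.     0.001 -0.   ]]
[[0.284, 0.063, -0.03, 0.001, 0.0, 0.0]]
```

View pics/w8.png

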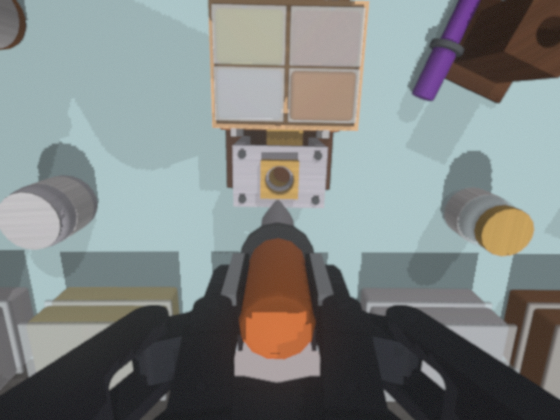

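View pics/w8z.png

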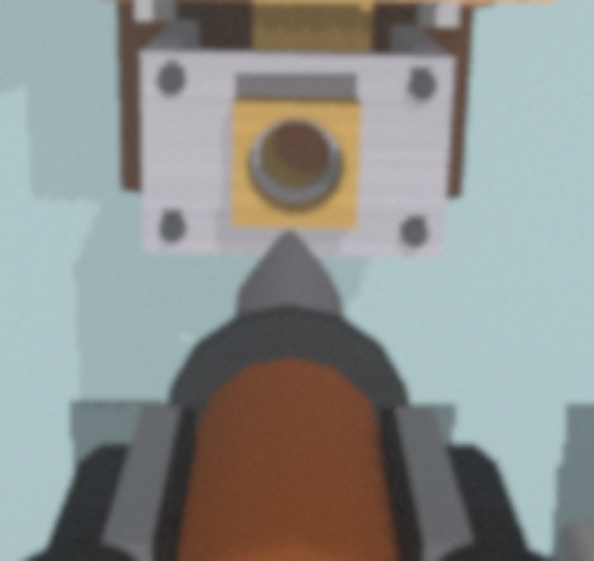

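```bash
cat > meas.py <<'E'
from h import *
im,D,o=load("w8");C=cam("wrist",o)
f=lambda L,z:np.array([plane(C,190+a/3.3,130+b/3.3,z)[:2] for a,b in L])
B=f([(172,79),(422,84),(172,227),(414,232)],.102);print('bolts',np.round(B,4),B.mean(0))
N=f([(234,99),(359,99),(357,228),(234,226)],.113);print('nut',np.round(N,4),N.mean(0))
H=f([(250,164),(341,164),(296,119),(296,209)],.113);print('hole',np.round(H,4),H.mean(0))
ds=[]
for u in range(283,299):
  for v in range(193,198): ds.append(dep(C,u,v,D[v,u])[2])
for u in (265,268,271,290,293,296):
  for v in range(164,195): ds.append(dep(C,u,v,D[v,u])[2])
ds=np.array(ds);print(np.percentile(ds,[10,30,50,70,90]))
A=Rq(o['tool_rot']);p=np.array(o['eef_pos'])
for e in(0,.002): print(np.round(proj(C,p+A@np.array([.1114,0,e-.0025])),1), 'obs tip edge',190+291/3.3,130+231/3.3)
E
python3 meas.py
```

```text
bolts [[ 0.6364 -0.0241]
 [ 0.6375  0.0476]
 [ 0.6804 -0.0251]
 [ 0.6816  0.047 ]] [0.65896845 0.01136665]
nut [[ 0.6403 -0.0059]
 [ 0.6401  0.029 ]
 [ 0.6774  0.0293]
 [ 0.677  -0.0062]] [0.65870603 0.01154862]
hole [[ 0.6588 -0.0015]
 [ 0.6586  0.0243]
 [ 0.6458  0.0114]
 [ 0.6719  0.0117]] [0.65876836 0.01147845]
[0.09974257 0.11142966 0.1124157  0.11303881 0.1139299 ]
[277.5 198.3] obs tip edge 278.1818181818182 200.0
[277.5 200.9] obs tip edge 278.1818181818182 200.0
```

>>> step_arm(plan=[[0.3,0.05,-0.04,0,0,0],[0.5,0,0,0,0,0],[0.5,0,0,0,0,0],[0.4,0,0,0,0,0],[0.2,0,0,0,0,0],[0,0,0,0,0,0],[0,0,0,0,0,0]])

```text
t: 15.72
eef_pos: [0.659, 0.0101, 0.2208]
tool_rot: [0.708, -0.001, 0.707, 0.002]
contact_force: [0.5, -0.1, -1.7]
gripper_width: 0.285
```

```bash
python3 - <<'E'
from h import *
im,D,o=snap("wrist","w9");print(o['t'],o['eef_pos'],o['contact_force'],np.round(Rq(o['tool_rot']),4))
cv2.imwrite("pics/w9z.png",cv2.resize(im[130:300,190:370],None,fx=3.3,fy=3.3,interpolation=cv2.INTER_CUBIC)[:,:,::-1])
E
```

```text
15.725 [0.65902886 0.01005792 0.22083851] [ 0.46937843 -0.12060863 -1.69390088] [[ 1.3e-03 -4.1e-03  1.0e+00]
 [ 2.0e-04  1.0e+00  4.1e-03]
 [-1.0e+00  2.0e-04  1.3e-03]]
```

View pics/w9z.png

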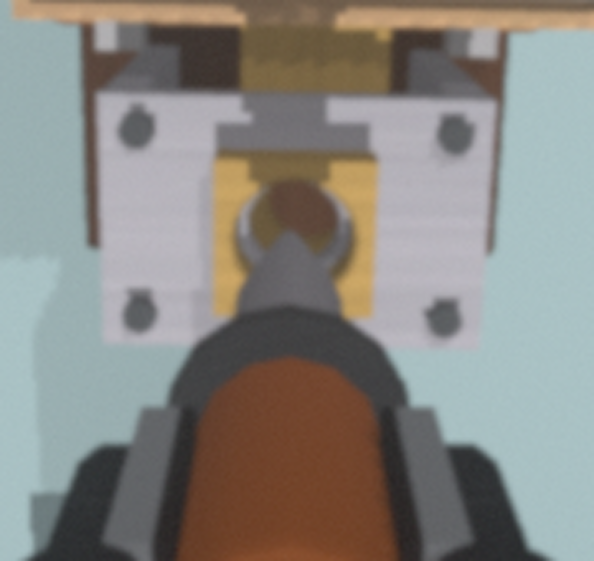

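```bash
python3 - <<'E'
from h import *
im,D,o=load("w9");C=cam("wrist",o)
f=lambda L,z:np.array([plane(C,190+a/3.3,130+b/3.3,z)[:2] for a,b in L])
for z in (.1,.104):
  B=f([(136,128),(456,134),(140,311),(444,318)],z);print('bolts',np.round(B,4),B.mean(0))
N=f([(215,155),(378,157),(374,318),(215,316)],.113);print('nut',np.round(N,4),N.mean(0))
print('nuthole',f([(237,235),(355,235)],.113))
print('tongue hole left/right?',f([(262,205),(338,205),(300,180)],.078))
print('tip edge->',f([(290,232)],.2208-.1114)+[[.0025,0]])
E
```

```text
bolts [[ 0.6365 -0.0247]
 [ 0.6376  0.048 ]
 [ 0.6805 -0.0252]
 [ 0.682   0.0472]] [0.65913919 0.01131631]
bolts [[ 0.6357 -0.0242]
 [ 0.6368  0.0474]
 [ 0.6791 -0.0247]
 [ 0.6805  0.0466]] [0.65804628 0.01128285]
nut [[ 0.6399 -0.0061]
 [ 0.6402  0.0294]
 [ 0.6774  0.0295]
 [ 0.677  -0.0066]] [0.65863389 0.01154235]
nuthole [[ 0.6579611  -0.00144421]
 [ 0.65785137  0.02474231]]
tongue hole left/right? [[0.66000567 0.0034185 ]
 [0.65992602 0.02249194]
 [0.65353722 0.01290614]]
tip edge-> [[0.66072733 0.01033144]]
```

>>> step_arm(plan=[[0,0.03,-0.04,0,0,0],[0.1,0,0,0,0,0],[0.1,0,0,0,0,0],[0.1,0,0,0,0,0],[0.1,0,0,0,0,0],[0.1,0,0,0,0,0],[0,0,0,0,0,0]])

```text
t: 16.65
eef_pos: [0.6567, 0.011, 0.1996]
tool_rot: [0.707, -0.001, 0.707, 0.001]
contact_force: [-0.6, -0.1, -0.5]
gripper_width: 0.283
```

```bash
python3 - <<'E'
from h import *
im,D,o=snap("wrist","w10");print(o['t'],o['eef_pos'],o['contact_force'],np.round(Rq(o['tool_rot']),4))
cv2.imwrite("pics/w10z.png",cv2.resize(im[130:300,190:370],None,fx=3.3,fy=3.3,interpolation=cv2.INTER_CUBIC)[:,:,::-1])
E
```

```text
16.65 [0.65669299 0.01097227 0.19961252] [-0.58760009 -0.06011595 -0.54622037] [[-8.0e-04 -4.1e-03  1.0e+00]
 [-1.0e-04  1.0e+00  4.1e-03]
 [-1.0e+00 -1.0e-04 -8.0e-04]]
```

View pics/w10z.png

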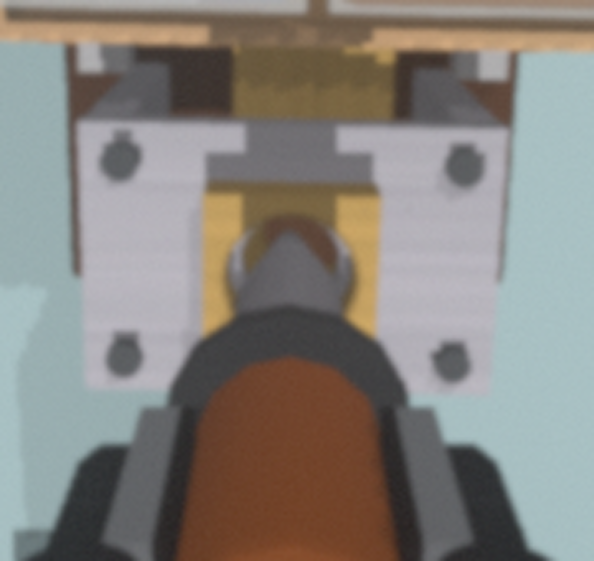

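>>> step_arm(plan=[[0.1,0,0,0,0,0],[0.1,0,0,0,0,0],[0.1,0,0,0,0,0],[0.1,0,0,0,0,0],[0.1,0,0,0,0,0],[0,0,0,0,0,0]])

```text
t: 17.45
eef_pos: [0.6567, 0.011, 0.1797]
tool_rot: [0.707, -0.002, 0.707, 0.001]
contact_force: [0.5, -0.0, -1.7]
gripper_width: 0.284
```

>>> step_arm(plan=[[0.07,0,0,0,0,0],[0.07,0,0,0,0,0],[0,0,0,0,0,0]])

```text
t: 17.82
eef_pos: [0.6568, 0.011, 0.1742]
tool_rot: [0.707, -0.001, 0.707, 0.001]
contact_force: [0.1, -0.4, -0.4]
gripper_width: 0.282
```

>>> step_arm(plan=[[0.05,0,0,0,0,0],[0.05,0,0,0,0,0],[0,0,0,0,0,0]])

```text
t: 18.2
eef_pos: [0.6568, 0.011, 0.1703]
tool_rot: [0.707, -0.002, 0.707, 0.001]
contact_force: [0.1, 0.7, -1.2]
gripper_width: 0.281
```

>>> step_arm(plan=[[0.05,0,0,0,0,0],[0,0,0,0,0,0]])

```text
t: 18.45
eef_pos: [0.657, 0.0111, 0.1684]
tool_rot: [0.707, -0.001, 0.707, 0.001]
contact_force: [0.4, 0.8, -1.8]
gripper_width: 0.283
```

>>> step_arm(plan=[[0.05,0,0,0,0,0],[0,0,0,0,0,0]])

```text
t: 18.7
eef_pos: [0.6571, 0.0113, 0.1665]
tool_rot: [0.707, -0.001, 0.707, 0.002]
contact_force: [0.7, 1.0, -2.5]
gripper_width: 0.281
```

>>> step_arm(plan=[[0.05,0,0,0,0,0],[0,0,0,0,0,0]])

```text
t: 18.95
eef_pos: [0.6571, 0.0114, 0.1645]
tool_rot: [0.707, -0.001, 0.707, 0.002]
contact_force: [1.1, 1.6, -2.1]
gripper_width: 0.285
```

>>> step_arm(plan=[[0.05,0,0,0,0,0],[0,0,0,0,0,0]])

```text
t: 19.2
eef_pos: [0.6571, 0.0115, 0.1626]
tool_rot: [0.707, -0.001, 0.707, 0.002]
contact_force: [1.6, 1.9, -0.6]
gripper_width: 0.282
```

>>> step_arm(plan=[[0.05,0,0,0,0,0],[0.05,0,0,0,0,0],[0,0,0,0,0,0]])

```text
t: 19.58
eef_pos: [0.6573, 0.0118, 0.1587]
tool_rot: [0.707, -0.001, 0.707, 0.002]
contact_force: [2.8, 3.9, 1.0]
gripper_width: 0.28
```

>>> step_arm(plan=[[0.05,0,0,0,0,0],[0.05,0,0,0,0,0],[0,0,0,0,0,0]])

```text
t: 19.95
eef_pos: [0.6573, 0.0117, 0.1545]
tool_rot: [0.707, -0.001, 0.707, 0.002]
contact_force: [2.4, 4.3, 3.1]
gripper_width: 0.282
```

>>> step_arm(plan=[[0.05,0,0,0,0,0],[0.05,0,0,0,0,0],[0,0,0,0,0,0]])

```text
t: 20.32
eef_pos: [0.6572, 0.0117, 0.1504]
tool_rot: [0.707, -0.001, 0.707, 0.002]
contact_force: [3.1, 4.0, 1.4]
gripper_width: 0.28
```

>>> step_arm(plan=[[0.05,0,0.01,0,0,0],[0.05,0,0,0,0,0],[0,0,0,0,0,0]])

```text
t: 20.7
eef_pos: [0.6574, 0.0118, 0.1463]
tool_rot: [0.707, -0.001, 0.707, 0.002]
contact_force: [2.5, 4.8, 1.3]
gripper_width: 0.281
```

>>> step_arm(plan=[[0.05,0,0,0,0,0],[0.05,0,0,0,0,0],[0,0,0,0,0,0]])

```text
t: 21.08
eef_pos: [0.6574, 0.0118, 0.1421]
tool_rot: [0.707, -0.001, 0.707, 0.002]
contact_force: [3.0, 4.8, 1.0]
gripper_width: 0.284
```

>>> step_arm(plan=[[0.05,0,0,0,0,0],[0.05,0,0,0,0,0],[0,0,0,0,0,0]])

```text
t: 21.45
eef_pos: [0.6574, 0.0119, 0.1382]
tool_rot: [0.707, -0.001, 0.707, 0.002]
contact_force: [2.2, 5.4, 0.9]
gripper_width: 0.282
```

>>> step_arm(plan=[[0.04,0,0,0,0,0],[0.04,0,0,0,0,0],[0.03,0,0,0,0,0],[0,0,0,0,0,0]])

```text
t: 21.95
eef_pos: [0.6575, 0.0119, 0.1339]
tool_rot: [0.707, -0.001, 0.707, 0.002]
contact_force: [2.4, 4.2, 1.4]
gripper_width: 0.286
```

>>> step_arm(plan=[[0.025,0,0,0,0,0],[0.02,0,0,0,0,0],[0,0,0,0,0,0]])

```text
t: 22.32
eef_pos: [0.6575, 0.0119, 0.1321]
tool_rot: [0.707, -0.001, 0.707, 0.002]
contact_force: [2.5, 5.7, 0.9]
gripper_width: 0.282
```

>>> step_arm(plan=[[0.02,0,0,0,0,0],[0,0,0,0,0,0]])

```text
t: 22.58
eef_pos: [0.6575, 0.0119, 0.1314]
tool_rot: [0.707, -0.001, 0.707, 0.002]
contact_force: [3.5, 4.8, 1.4]
gripper_width: 0.28
```

>>> step_arm(plan=[[0.02,0,0,0,0,0],[0,0,0,0,0,0]])

```text
t: 22.82
eef_pos: [0.6575, 0.0119, 0.1306]
tool_rot: [0.707, -0.001, 0.707, 0.002]
contact_force: [2.5, 4.7, 2.0]
gripper_width: 0.285
```

>>> step_arm(plan=[[0.02,0,0,0,0,0],[0,0,0,0,0,0]])

```text
t: 23.08
eef_pos: [0.6575, 0.0119, 0.1298]
tool_rot: [0.707, -0.001, 0.707, 0.002]
contact_force: [3.3, 4.9, 1.8]
gripper_width: 0.285
```

>>> step_arm(plan=[[0.02,0,0,0,0,0],[0,0,0,0,0,0]])

```text
t: 23.32
eef_pos: [0.6576, 0.0119, 0.129]
tool_rot: [0.707, -0.001, 0.707, 0.002]
contact_force: [3.3, 5.7, 0.7]
gripper_width: 0.281
```

>>> step_arm(plan=[[0.02,0,0,0,0,0],[0,0,0,0,0,0]])

```text
t: 23.58
eef_pos: [0.6577, 0.0119, 0.1289]
tool_rot: [0.707, -0.001, 0.707, 0.002]
contact_force: [1.7, 4.1, 5.4]
gripper_width: 0.283
```

>>> step_arm(plan=[[0.025,0,0,0,0,0],[0,0,0,0,0,0]])

```text
t: 23.82
eef_pos: [0.6578, 0.012, 0.1288]
tool_rot: [0.708, -0.002, 0.707, 0.002]
contact_force: [-0.8, 5.4, 12.1]
gripper_width: 0.284
```

>>> step_arm(plan=[[0.02,0,0,0,0,0],[0,0,0,0,0,0]])

```text
t: 24.08
eef_pos: [0.6579, 0.012, 0.1288]
tool_rot: [0.708, -0.002, 0.707, 0.002]
contact_force: [-2.9, 3.4, 16.4]
gripper_width: 0.281
```

>>> step_arm(plan=[[0.012,0,0,0,0,0],[0,0,0,0,0,0]])

```text
t: 24.32
eef_pos: [0.6579, 0.012, 0.1288]
tool_rot: [0.708, -0.002, 0.706, 0.002]
contact_force: [-3.9, 5.0, 19.2]
gripper_width: 0.282
```

>>> step_arm(plan=[[0,0,0,0,0,0],[0,0,0,0,0,0],[0,0,0,0,0,0],[0,0,0,0,0,0],[0,0,0,0,0,0],[0,0,0,0,0,0],[0,0,0,0,0,0],[0,0,0,0,0,0]])

```text
t: 25.32
eef_pos: [0.6579, 0.012, 0.1288]
tool_rot: [0.708, -0.002, 0.706, 0.002]
contact_force: [-4.2, 4.1, 19.4]
gripper_width: 0.282
```

>>> step_arm(plan=[[0,0,0,0,0,0],[0,0,0,0,0,0],[0,0,0,0,0,0],[0,0,0,0,0,0]])

```text
t: 25.82
eef_pos: [0.6579, 0.012, 0.1288]
tool_rot: [0.708, -0.002, 0.706, 0.002]
contact_force: [-3.5, 3.6, 19.2]
gripper_width: 0.284
```

```bash
python3 - <<'E'
from h import *
o=bot.get_obs();print(o['t'],o['eef_pos'],o['contact_force'],np.round(Rq(o['tool_rot']),4))
im,D,o=snap("scene","s1")
cv2.imwrite("pics/s1z.png",cv2.resize(im[150:300,190:380],None,fx=4,fy=4,interpolation=cv2.INTER_CUBIC)[:,:,::-1])
E
```

```text
25.825 [0.65790384 0.01200235 0.12876127] [-3.53538818  3.57864297 19.21337614] [[ 1.9e-03 -4.7e-03  1.0e+00]
 [-2.0e-04  1.0e+00  4.7e-03]
 [-1.0e+00 -2.0e-04  1.9e-03]]
```

View pics/s1z.png

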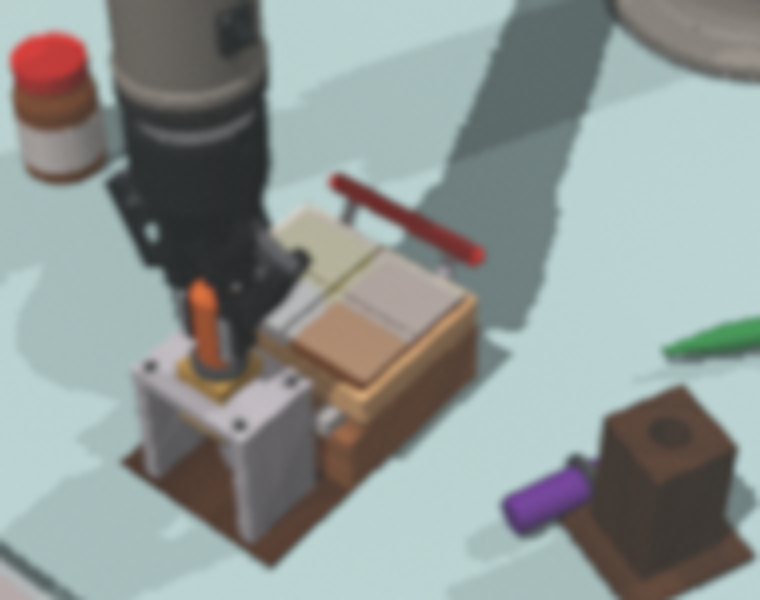

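>>> step_arm(plan=[[-0.06,0,0,0,0,0],[0,0,0,0,0,0]])

```text
t: 26.12
eef_pos: [0.6576, 0.0119, 0.1289]
tool_rot: [0.707, -0.001, 0.707, 0.002]
contact_force: [1.5, 5.1, 4.8]
gripper_width: 0.283
```

>>> step_arm(plan=[[0,0,0,0,0,0],[0,0,0,0,0,0],[0,0,0,0,0,0],[0,0,0,0,0,0],[0,0,0,0,0,0]], fingers=-1)

```text
t: 26.75
eef_pos: [0.6573, 0.0109, 0.1283]
tool_rot: [0.707, -0.002, 0.707, 0.001]
contact_force: [-0.4, -0.0, -0.3]
gripper_width: 1.0
```

```bash
python3 - <<'E'
from h import *
im,D,o=snap("wrist","w11");print(o['t'],o['eef_pos'],o['contact_force'],o['gripper_width'])
E
```

```text
26.75 [0.65726202 0.01093619 0.12834441] [-0.37200366 -0.04370019 -0.34194358] 1.0001543850770522
```

View pics/w11.png

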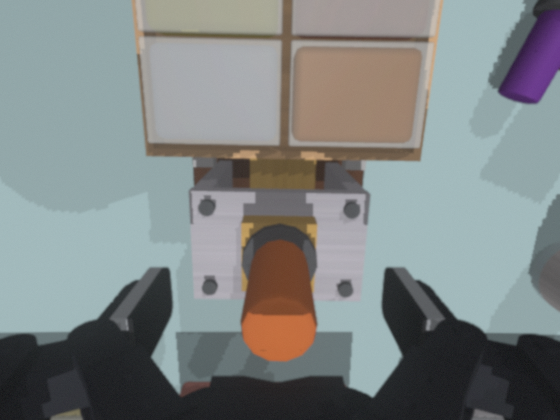

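Rise straight up, then check.

>>> step_arm(plan=[[-0.4,0,0,0,0,0],[-0.7,0,0,0,0,0],[-0.8,0,0,0,0,0],[-0.8,0,0,0,0,0],[-0.8,0,0,0,0,0],[-0.5,0,-0.3,0,0,0],[0,0,0,0,0,0],[0,0,0,0,0,0]])

```text
t: 27.8
eef_pos: [0.6446, 0.0106, 0.2874]
tool_rot: [0.707, -0.002, 0.708, 0.001]
contact_force: [-0.0, -0.2, -0.6]
gripper_width: 0.999
```

```bash
python3 - <<'E'
from h import *
im,D,o=snap("wrist","w12");C=cam("wrist",o);print(o['t'],o['eef_pos'],o['contact_force'])
hsv=cv2.cvtColor(im,cv2.COLOR_RGB2HSV)
m=((hsv[...,0]>3)&(hsv[...,0]<14)&(hsv[...,1]>150)&(hsv[...,2]>170)).astype(np.uint8)
n,l,s,ce=cv2.connectedComponentsWithStats(m)
for i in range(1,n):
  if s[i,4]>60:
    v,u=np.nonzero(l==i);P=np.array([dep(C,a,b,D[b,a]) for a,b in zip(u,v)]);print(s[i],ce[i],np.median(P,0))
im,D,o=snap("scene","s2")
cv2.imwrite("pics/s2z.png",cv2.resize(im[150:300,190:380],None,fx=4,fy=4,interpolation=cv2.INTER_CUBIC)[:,:,::-1])
E
```

```text
27.8 [0.64463363 0.01059973 0.28741918] [-0.04756429 -0.17180845 -0.57916325]
[263 203  31  27 622] [277.98874598 216.04180064] [0.65734094 0.01094045 0.17113473]
```

View pics/w12.png

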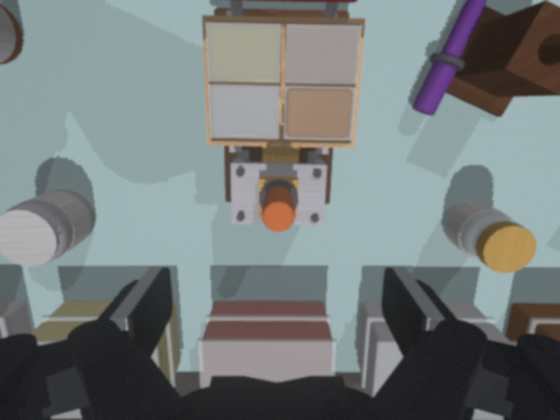

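View pics/s2z.png

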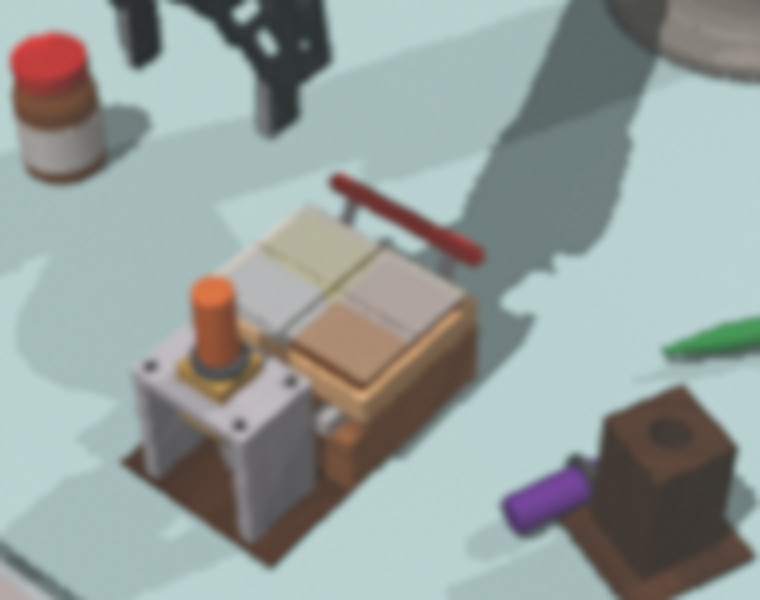

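```bash
python3 -c "
from h import *
print(bot.hand_in())"
```

```text
the job is handed in; nothing more can be done
None
```

The job is handed in, at about 28 s of the 64 s allowed. The tray is in, and the orange-handled drift is through the bracket and the tray's tongue with its collar home on the brass nut.

- **Tray:** I pushed it back by the red bar about 34 mm until it stopped dead. The highest reading was about 25 N, against the 40 N limit.
- **Drift:** it went down through the nut, bracket and tongue with side forces of at most about 6.5 N in the readings after each move. It pulled the tray into line and landed on the nut, whose top is about 13 mm above the plate.
- **Pressing home:** I held about 19 N (readings 19.2–19.4 N) for 1.5 s, then eased off to about 5 N, let go and moved the arm clear.

**Last checks:** the drift stands upright and alone. Its top measured 171 mm above the table, which is the nut's top (about 113 mm) plus the 58 mm from collar underside to handle top. The gripper force was near zero.

**Disagreements:**
- The green and purple look-alikes stood upright in the first pictures. They were already lying on the table in the first wrist picture, at about 3 s, before the arm had come near them. I saw no contact, so they probably tipped over by themselves.
- My first rough reading of the drift's position from the top camera was about 5 mm off the wrist camera's. I went by the wrist camera, and the grasp was good.

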